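# Clamp the fingerboard blank

## Robot

A 6-joint arm with a two-finger parallel gripper is mounted at the origin on the work surface. World frame = base frame: x ahead of the robot, y to its left, z up, the work surface at z = 0. Lengths are in m, angles in rad, forces in N, time in s.
With the tool pointing down it reaches from about 0.425 to 0.95 m from the base axis. Payload 3.5 kg.
Tool frame: the origin (TCP) lies on the mounting face of the last link; the fingertips stand 173 mm ahead of it and the grasp point (between the pads) lies 155 mm ahead of it; z points along the fingers, x is the direction in which the jaws open and shut, and the axes are right-handed (so a half turn about z gives the same grasp; the last joint's range is limited). The gripper opens to 85 mm and grips with 20 to 120 N. Pads are 22 mm wide; open, the fingers measure 114 mm over their backs; the gripper's body (76 mm by 85 mm) begins 54 mm behind the grasp point. The pads swing forward as they close: fully open they stand 13 mm farther back than shut.
Start: joints at [1.101, 0.286, 1.577, -0, 1.279, -0.15], TCP at [0.212, 0.641, 0.405] pointing down, gripper open.
Joint ranges: [-2.77, 2.77], [-0.9, 2.22], [0.21, 2.48], [-1.53, 4.67], [0.24, 2.81], [-2.84, 2.84]. Speed limits (rad/s): [2.79, 2.79, 3.14, 3.14, 3.14, 3.14].

## Interface

Orientations are given as a unit quaternion [x, y, z, w].
In Python, from plant import get_state, read_camera, sign_off gives the robot as it stands.
- The arm moves only by the shell command python3 -m jog 'ROWS' [FORCE]. ROWS is JSON, a list of rows, each an object of numbers: "grip": the closure, from 0 (fully open) to 1 (shut); "x", "y", "z": the shift along the tool's x, y, z in mm; "rx", "ry", "rz": the turn, a rotation vector about the tool's x, y, z in degrees. A call has 1 to 8 rows; each row shifts and turns the commanded pose from where the row before left it, along the tool's axes as they then stand; what a row does not reach is not made up. A row lasts 1/12 s, in which the tool goes at most 41.7 mm and 7.16 degrees, less where a joint would pass 70% of its speed; a pose out of reach is approached as far as the arm can. A call with a gripper value outside its range is refused whole. The fingers move at their own pace and stop on an object; FORCE is the grip in N (left out, the last holds). Time passes only in rows, so rows that do not move let the fingers close. It gives the time, the measured TCP pose, the force and the opening at its end, in the units of the state.
- get_state(): the state, without advancing time (a new reading comes with each control period).
- read_camera(name): name is "scene" or "top"; returns a dict with "frame" (400x640x3 uint8, red, green, blue), "intrinsics" (3x3 intrinsics, pixels), "R" (3x3) and "t" (3): a world point X has camera coordinates R X + t. Camera axes: x right, y down, z forward; pixel columns grow to the right and rows downward; lengths in m; the calibration is good to about 2 mm. A picture is of the moment at which its call begins. There is no depth.
- sign_off(): hands the job in, once; it reports no verdict.
The state is a dict: "time": time; "qpos": joint angles; "dq": joint speeds; "joint_efforts": joint torques, N m; "eef_pos": TCP position; "tcp_rot": TCP orientation; "contact_force": force on the tool from outside, world axes, zero at the start; "wrist_torque": the same for the moment, N m; "opening": opening from 0.0 (shut) to 1.0 (fully open).
Only numpy, scipy, OpenCV 4.12 (cv2) and the standard library are available. Lean on these libraries where they do the work, as an engineer would, in place of code of your own. Each camera call takes 0.05 s, during which the arm holds its last target.

## Task

Slide the pale fingerboard blank along the clamping bed until it sits fully home against the end stop, without ramming it. Then screw the square hand knob down clockwise until you feel the pad bite on the blank, give it about an eighth of a turn more and no further, so that the soft wood is held but not crushed, and let go. Leave the things lying around the bed alone.

Things in the scene. Friction and masses are not known exactly. Their poses are not given: they have to be found in the camera images.
- bed: Wooden clamping bed, a fixed board 300 long x 100 wide, top 20 mm above the table. Origin at table height on its middle line; x along the board towards the end stop (board from x = -170 to +130 mm), y across, z up. Two guide strips 11 mm wide, 12 mm high, from x = -15 to +100, stand 42 mm apart (1 mm clearance each side of the blank). Its place and yaw vary.
- end_stop: Fixed block across the bed, 80 wide x 25 long x 22 mm high. Origin: middle of the face that the blank meets, 12 mm above the bed top (32 mm above the table), at bed x = +100 mm. Axes as the bed's: x points into the stop.
- blank: The work: a loose pale wooden bar 200 long x 40 wide x 24 mm thick, about 0.2 kg, lying flat on the bed, its front end between the guide strips, pulled back 30 to 65 mm from the stop. Origin: middle of its underside; x along its length towards the stop, z up. Its rear 80 mm or more stay clear of the guide strips and can be gripped across from above.
- blank_front (a point): Middle of the front end face of the blank (12 mm above its underside); it touches the end stop when home.
- knob: Square dark wooden hand knob on top of the screw, 34 x 34 mm, 34 mm high, flat sides parallel to this body's x and y axes; z is the vertical screw axis, 40 mm before the end stop on the bed's middle line. Origin near table height on that axis. Clockwise from above lowers knob and foot by 12.6 mm a turn (2 mm per rad). It has a slight springy twist on the screw, about 0.1 rad under load.
- knob_grip (a point): Point on the screw axis inside the square knob, 15 mm below its top face and 19 mm above its underside, about 140 mm above the table: the height to grip. Turning free takes a steady 0.3 N m while moving (less is left when held still, about 0.2); once the pad bears on the wood this climbs steadily, by about 0.2 N m over the first eighth of a turn (0.06 N m more after about 0.2 rad). The screw stays where it is left.
- bridge: Fixed steel bridge that carries the screw: two posts beside the guide strips and a cross bar, 110 mm wide across the bed, 34 mm thick along it, top 96 mm above the table (round boss to 101); the knob's underside is about 20 mm above that. Origin at about table height on the screw axis; axes as the bed's.
- spare_blank: Bystander: loose dark wooden bar, 160 x 45 x 24 mm, on the table beyond the bed. Origin: middle of its underside.
- spool_a: Bystander: small wooden spool clamp standing upright, 32 mm diameter, 62 mm high, beyond the bed. Origin: middle of its foot.
- spool_b: Bystander: a second spool clamp like it, on the robot's side of the bed. Origin: middle of its foot.
- scraper: Bystander: flat steel scraper plate 100 x 55 x 4 mm on the robot's side of the bed. Origin: middle of its underside.
- foot: Round swivel foot at the screw's lower end, 38 mm across, brass with a cork pad below; does not turn the blank. Origin near table height on the screw axis, not at the pad. The pad is worn by an unknown amount: at the start its underside is 1.3 to 5.5 mm above the blank's top, so it bites after 0.6 to 2.8 rad.
Mind the look-alikes: they are no part of the job. Several things have the shape of the blank; the one meant has the colours described above.

How it is judged:
By the outcome, as a careful person would: the job done as asked, in the order asked, and still so for the second after the job is handed in, with the robot touching nothing.
It also fails if it takes over 72 s, if anything falls off the work surface, if the arm or the gripper's body presses on something with over 40 N, if the wrist force passes 120 N, or if a joint passes its speed limit or range.

## Working session

There is one attempt and no reset: what is moved stays moved. The work goes in short steps, Python scripts to look and compute and a shell command to move; the robot and the scene stay as the last step left them, time stands still between calls to the robot, and variables do not carry over. Pictures are saved under pics/ and viewed, and the job is handed in when it is done.

```bash
ls; mkdir -p pics; python3 - <<'E'
from plant import *
import cv2,numpy as np
s=get_state();print({k:np.round(v,3) for k,v in s.items()})
for n in("scene","top"):
    c=read_camera(n);cv2.imwrite(f"pics/{n}0.png",c["frame"][:,:,::-1]);print(n,c["intrinsics"],c["R"],c["t"])
E
```

```text
pics
{'time': np.float64(0.0), 'qpos': array([ 1.101,  0.287,  1.578, -0.   ,  1.279, -0.15 ]), 'dq': array([-0.001,  0.001, -0.001, -0.   , -0.   , -0.   ]), 'joint_efforts': array([-0.0000e+00, -4.0599e+01, -2.9263e+01, -0.0000e+00,  6.0000e-03,
       -0.0000e+00]), 'eef_pos': array([0.212, 0.641, 0.403]), 'tcp_rot': array([ 0.811,  0.585, -0.001,  0.001]), 'contact_force': array([0.29 , 0.956, 0.131]), 'wrist_torque': array([ 0.004, -0.025, -0.026]), 'opening': np.float64(0.999)}
scene [[404.73994062   0.         322.28327043]
 [  0.         404.73994062 200.65938863]
 [  0.           0.           1.        ]] [[ 0.69121501  0.72262616 -0.00576586]
 [ 0.62191128 -0.59890359 -0.50452042]
 [-0.36803284  0.34514623 -0.86338051]] [-0.32468404 -0.31108598  1.11791723]
top [[425.90269651   0.         320.54021261]
 [  0.         425.90269651 193.82879901]
 [  0.           0.           1.        ]] [[ 0.01766202 -0.99983933  0.00306183]
 [-0.99753074 -0.01782926 -0.06793041]
 [ 0.06797408 -0.00185448 -0.99768536]] [-0.07406403  0.52389625  1.0005374 ]
```

View pics/scene0.png

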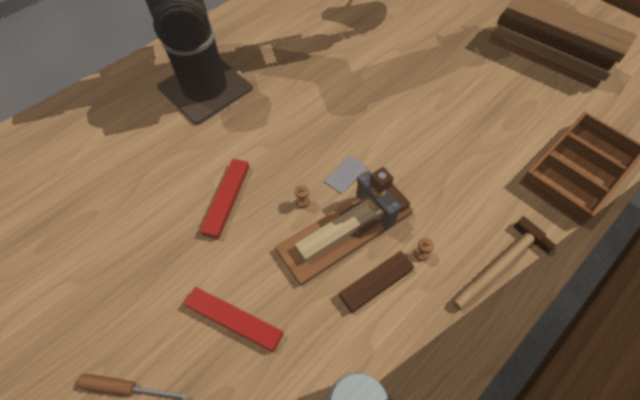

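View pics/top0.png

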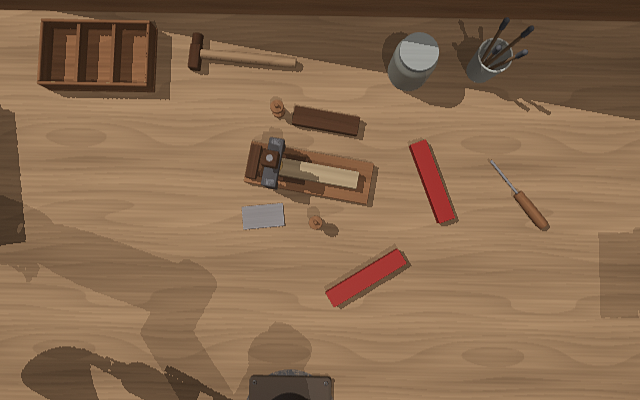

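```bash
python3 - <<'E'
import cv2
a=cv2.imread("pics/top0.png")[90:240,230:390];cv2.imwrite("pics/topz.png",cv2.resize(a,None,fx=4.9,fy=4,interpolation=2)[:600] if 0 else cv2.resize(a,None,fx=4,fy=4,interpolation=2))
a=cv2.imread("pics/scene0.png")[150:300,265:445];cv2.imwrite("pics/scenez.png",cv2.resize(a,None,fx=4,fy=4,interpolation=2))
E
```

```text
(no output)
```

View pics/topz.png

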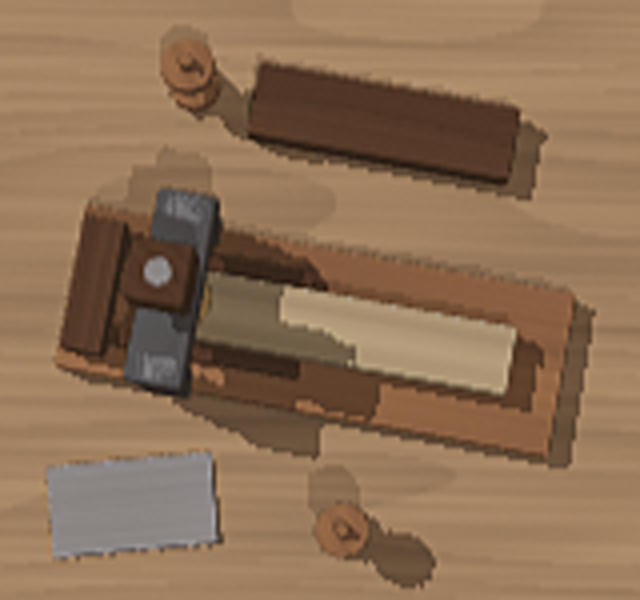

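View pics/scenez.png

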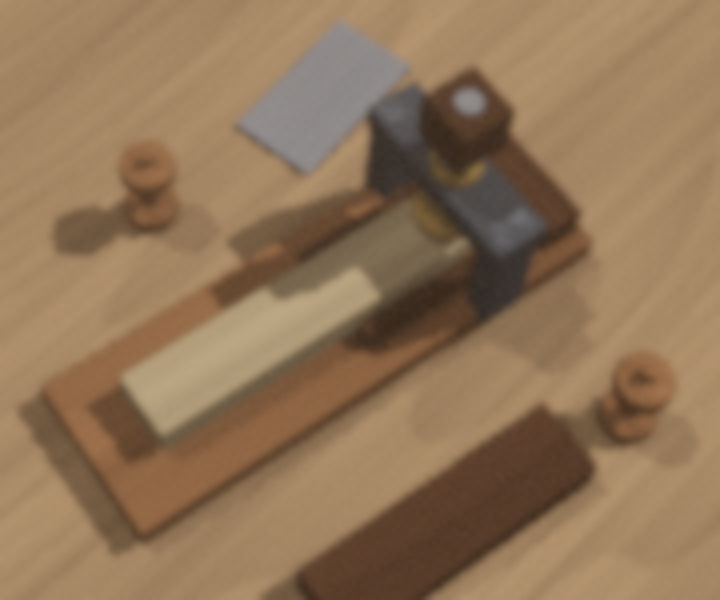

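```bash
cat > h.py <<'E'
import numpy as np,cv2
from plant import *
def cams():
    return {n:read_camera(n) for n in("scene","top")}
def ray(c,uv):
    K,R,t=(np.array(c[k],float) for k in("intrinsics","R","t"))
    d=R.T@np.linalg.inv(K)@np.array([uv[0],uv[1],1.]); return -R.T@t,d
def plane(c,uv,z):
    o,d=ray(c,uv); return o+d*(z-o[2])/d[2]
def tri(a,ua,b,ub):
    o1,d1=ray(a,ua);o2,d2=ray(b,ub)
    s=np.linalg.lstsq(np.c_[d1,-d2],o2-o1,rcond=None)[0]
    p,q=o1+d1*s[0],o2+d2*s[1]; return (p+q)/2,np.linalg.norm(p-q)
T=lambda u,v:(u/4+230-.375,v/4+90-.375)
S=lambda u,v:(u/4+265-.375,v/4+150-.375)
E
python3 - <<'E'
from h import *
C=cams();t,s=C["top"],C["scene"]
np.set_printoptions(precision=4,suppress=True)
for n,a,b in [("disc",(157,270),(470,101)),("bl_rearL(far)",(517,325),(163,440)),("bl_rear_near",(503,393),(122,380)),("bed rear far",(577,292),(145,535)),("bed rear near",(548,458),(45,388)),("bed front far",(90,203),(590,250))]:
    print(n,*tri(t,T(*a),s,S(*b)))
print("bed plane .02");B=[plane(t,T(*p),.02)[:2] for p in[(90,203),(577,292),(548,458),(57,366)]]
print(np.array(B)); 
for i in range(4):
    d=B[(i+1)%4]-B[i];print(np.linalg.norm(d),np.degrees(np.arctan2(d[1],d[0])))
print("blank .044",[plane(t,T(*p),.044) for p in[(517,325),(503,393)]],[plane(s,S(*p),.044) for p in[(163,440),(122,380)]])
K=[plane(t,T(*p),.155)[:2] for p in[(137,235),(196,245),(187,312),(128,302)]];print(K)
# knob top mask edges
print("disc",plane(t,T(157,270),.156),plane(s,S(470,101),.156))
# mask-based: pale blank sunlit rear corners & edges
f=t["frame"].astype(int);m=((f.min(2)>95)&(f[...,0]-f[...,2]>25)).astype(np.uint8)
E
```

```text
disc [0.5905 0.0446 0.1568] 0.0012308285399494972
bl_rearL(far) [ 0.5793 -0.1528  0.0435] 0.0017162763845409287
bl_rear_near [ 0.5395 -0.1452  0.0411] 0.0019041538867829626
bed rear far [ 0.6031 -0.1894  0.0227] 0.00392817741427528
bed rear near [ 0.5042 -0.173   0.0164] 0.005755719701058872
bed front far [0.6519 0.1029 0.0143] 0.00033152234597645127
bed plane .02
[[ 0.6509  0.1021]
 [ 0.6023 -0.1914]
 [ 0.5024 -0.175 ]
 [ 0.5521  0.119 ]]
0.29746749697076075 -99.40684826602693
0.10127764314366502 170.69767823505194
0.29817312939057783 80.38907839694106
0.10021680200149127 -9.70355835178071
blank .044 [array([ 0.5788, -0.1534,  0.044 ]), array([ 0.5387, -0.1457,  0.044 ])] [array([ 0.58  , -0.1522,  0.044 ]), array([ 0.5412, -0.1452,  0.044 ])]
[array([0.6086, 0.0552]), array([0.6039, 0.0244]), array([0.5687, 0.0282]), array([0.5734, 0.0589])]
disc [0.5902 0.0442 0.156 ] [0.5906 0.0456 0.156 ]
```

```bash
python3 -m jog '[{"y":10,"rz":-1.1,"grip":1},{"y":20,"rz":-1.1},{"y":30,"rz":-1.1},{"y":30,"x":-10,"rz":-1.1},{"y":30,"x":-20,"rz":-1.1},{"y":30,"x":-25,"rz":-1.1},{"y":25,"x":-28,"rz":-1.1},{"y":25,"x":-28,"rz":-1.1}]' 40
python3 -c "
from h import *
print(get_state()['qpos'])"
```

```text
[ 1.10100664e+00  2.86875657e-01  1.57762326e+00  1.27896856e-05
  1.27860374e+00 -1.50007938e-01]$[0]: bad value
```

```bash
python3 - <<'E'
from h import *
C=cams();
a=C["top"]["frame"][110:190,240:310,::-1];cv2.imwrite("pics/k1.png",cv2.resize(a,None,fx=8,fy=7 if 0 else 7,interpolation=0)[:600])
a=C["scene"]["frame"][160:225,350:420,::-1];cv2.imwrite("pics/k2.png",cv2.resize(a,None,fx=8,fy=8,interpolation=0))
print(C["scene"]["frame"][165:185,383],)
E
```

```text
[[161 131  98]
 [149 118  87]
 [122  94  68]
 [103  74  52]
 [ 95  68  49]
 [ 91  65  48]
 [102  82  70]
 [119 107 102]
 [134 128 125]
 [143 139 137]
 [142 137 136]
 [141 137 137]
 [132 126 126]
 [115 103  98]
 [ 99  78  68]
 [ 92  66  49]
 [ 89  63  45]
 [ 86  61  43]
 [ 84  58  43]
 [ 75  54  39]]
```

```bash
python3 -m jog '[{"grip":0.0,"x":0,"y":10,"z":0,"rx":0,"ry":0,"rz":-1.1}]'; python3 -m jog '[{"y":10,"rz":-1.1}]'; python3 -m jog '[{"y":10,"rz":-1.1,"grip":1.0}]' ;python3 -m jog --help
```

```text
time: 0.38
eef_pos: [0.2205, 0.6379, 0.4045]
tcp_rot: [0.804, 0.594, -0.0, -0.0]
contact_force: [-0.8, 0.2, 0.2]
opening: 1.001$[0]: bad value
$[0]: bad value
invalid input: not JSON, or not a number
```

View pics/k1.png

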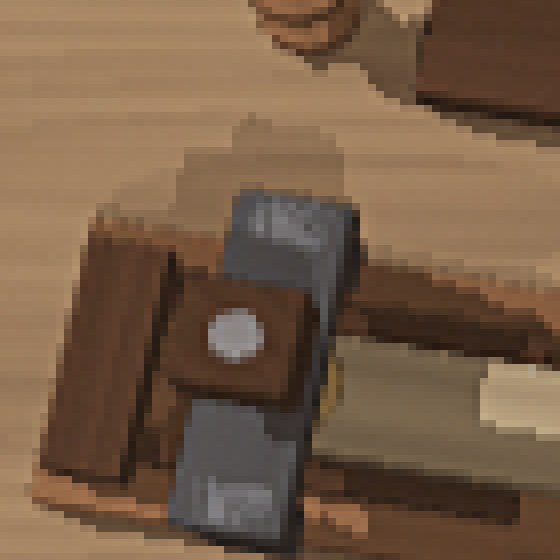

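View pics/k2.png

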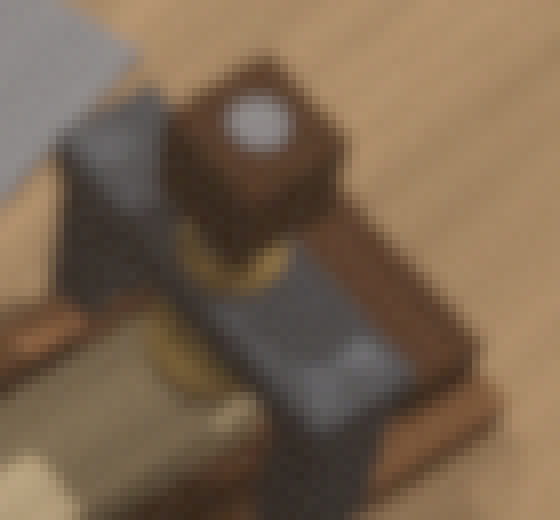

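```bash
python3 -m jog '[{"grip":1,"x":0,"y":20,"z":0,"rx":0,"ry":0,"rz":-1.1},{"grip":1,"x":-5,"y":30,"z":0,"rx":0,"ry":0,"rz":-1.1},{"grip":1,"x":-12,"y":30,"z":0,"rx":0,"ry":0,"rz":-1.1},{"grip":1,"x":-20,"y":30,"z":0,"rx":0,"ry":0,"rz":-1.1},{"grip":1,"x":-26,"y":30,"z":0,"rx":0,"ry":0,"rz":-1.1},{"grip":1,"x":-30,"y":25,"z":0,"rx":0,"ry":0,"rz":-1.1},{"grip":1,"x":-32,"y":25,"z":0,"rx":0,"ry":0,"rz":-1.1},{"grip":1,"x":-32,"y":25,"z":0,"rx":0,"ry":0,"rz":0}]' 40
python3 -m jog '[{"grip":1,"x":-32,"y":20,"z":0,"rx":0,"ry":0,"rz":0},{"grip":1,"x":-32,"y":20,"z":0,"rx":0,"ry":0,"rz":0},{"grip":1,"x":-32,"y":20,"z":0,"rx":0,"ry":0,"rz":0},{"grip":1,"x":-32,"y":20,"z":0,"rx":0,"ry":0,"rz":0},{"grip":1,"x":-32,"y":20,"z":0,"rx":0,"ry":0,"rz":0},{"grip":1,"x":-32,"y":20,"z":0,"rx":0,"ry":0,"rz":0},{"grip":1,"x":-32,"y":20,"z":0,"rx":0,"ry":0,"rz":0},{"grip":1,"x":-32,"y":20,"z":0,"rx":0,"ry":0,"rz":0}]'
python3 -c "
from h import *
print(get_state()['qpos'])"
```

```text
time: 1.05
eef_pos: [0.3988, 0.4327, 0.4047]
tcp_rot: [0.763, 0.646, 0.0, 0.0]
contact_force: [1.2, 0.6, -0.0]
opening: -0.003
time: 1.72
eef_pos: [0.5139, 0.1536, 0.405]
tcp_rot: [0.763, 0.646, 0.0, 0.0]
contact_force: [0.6, -0.7, 0.6]
opening: 0.002
[ 1.01227932e-01 -2.06836990e-02  1.91648039e+00  1.06502149e-04
  1.24515386e+00 -1.30342019e+00]
```

```bash
python3 -m jog '[{"grip":1,"x":-32,"y":9,"z":0,"rx":0,"ry":0,"rz":0},{"grip":1,"x":-32,"y":9,"z":0,"rx":0,"ry":0,"rz":0},{"grip":1,"x":-32,"y":9,"z":0,"rx":0,"ry":0,"rz":0},{"grip":1,"x":-32,"y":9,"z":0,"rx":0,"ry":0,"rz":0},{"grip":1,"x":-32,"y":9,"z":0,"rx":0,"ry":0,"rz":0},{"grip":1,"x":-32,"y":9,"z":10,"rx":0,"ry":0,"rz":0},{"grip":1,"x":-32,"y":9,"z":10,"rx":0,"ry":0,"rz":0},{"grip":1,"x":-32,"y":9,"z":20,"rx":0,"ry":0,"rz":0}]'
python3 -m jog '[{"grip":1,"x":-32,"y":11,"z":25,"rx":0,"ry":0,"rz":0},{"grip":1,"x":-20,"y":8,"z":25,"rx":0,"ry":0,"rz":0},{"grip":1,"x":-10,"y":3,"z":25,"rx":0,"ry":0,"rz":0},{"grip":1,"x":0,"y":0,"z":20,"rx":0,"ry":0,"rz":0},{"grip":1,"x":0,"y":0,"z":10,"rx":0,"ry":0,"rz":0},{"grip":1,"x":0,"y":0,"z":0,"rx":0,"ry":0,"rz":0}]'
python3 - <<'E'
from h import *
C=cams()
a=C["scene"]["frame"][130:300,235:435,::-1];cv2.imwrite("pics/p1.png",cv2.resize(a,None,fx=4,fy=3.5,interpolation=2))
E
```

```text
time: 2.38
eef_pos: [0.5429, -0.1108, 0.367]
tcp_rot: [0.763, 0.646, 0.001, 0.003]
contact_force: [0.8, 0.9, 0.6]
opening: 0.002
time: 2.88
eef_pos: [0.5527, -0.1731, 0.2569]
tcp_rot: [0.763, 0.646, -0.001, -0.003]
contact_force: [-0.4, 0.5, -0.1]
opening: 0.002
```

View pics/p1.png

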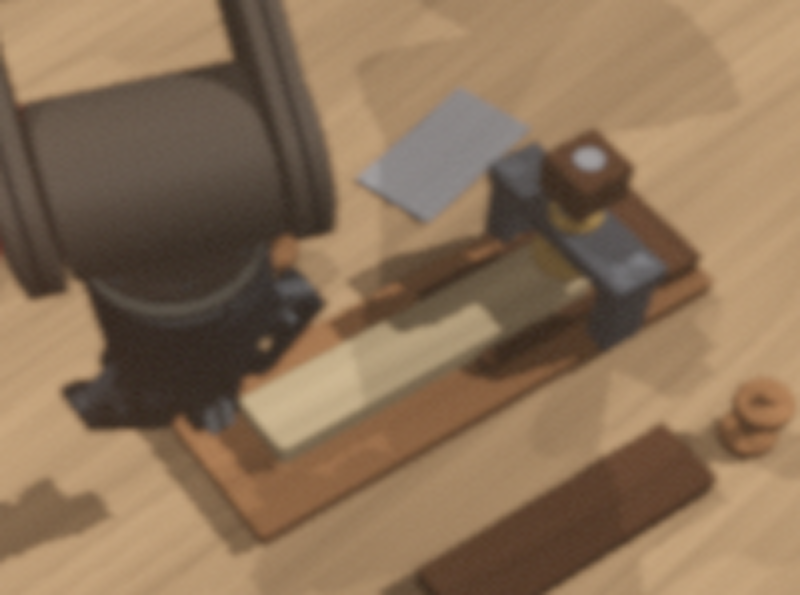

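```bash
python3 -m jog '[{"grip":1,"x":-3,"y":3,"z":14,"rx":0,"ry":0,"rz":0},{"grip":1,"x":0,"y":0,"z":18,"rx":0,"ry":0,"rz":0},{"grip":1,"x":0,"y":0,"z":14,"rx":0,"ry":0,"rz":0},{"grip":1,"x":0,"y":0,"z":10,"rx":0,"ry":0,"rz":0},{"grip":1,"x":0,"y":0,"z":0,"rx":0,"ry":0,"rz":0}]'
python3 - <<'E'
from h import *
C=cams();print(get_state()["contact_force"])
a=C["scene"]["frame"][200:270,255:365,::-1];b=C["top"]["frame"][150:220,300:410,::-1]
cv2.imwrite("pics/p2.png",np.vstack([cv2.resize(i,None,fx=4.2,fy=4.2,interpolation=2) for i in(a,b)]))
E
```

```text
time: 3.4
eef_pos: [0.556, -0.1763, 0.2033]
tcp_rot: [0.763, 0.646, -0.0, -0.001]
contact_force: [-0.7, -0.3, -0.8]
opening: 0.002
[ 0.16064492  0.49070653 -0.2336022 ]
```

View pics/p2.png

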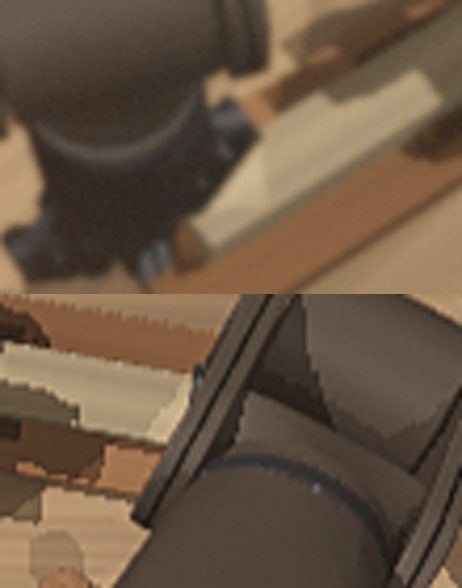

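```bash
python3 -m jog '[{"grip":1,"x":2,"y":0,"z":2,"rx":0,"ry":0,"rz":0},{"grip":1,"x":3,"y":0,"z":0,"rx":0,"ry":0,"rz":0},{"grip":1,"x":3,"y":0,"z":0,"rx":0,"ry":0,"rz":0},{"grip":1,"x":3,"y":0,"z":0,"rx":0,"ry":0,"rz":0},{"grip":1,"x":3,"y":0,"z":0,"rx":0,"ry":0,"rz":0},{"grip":1,"x":3,"y":0,"z":0,"rx":0,"ry":0,"rz":0}]'
python3 -m jog '[{"grip":1,"x":3,"y":0,"z":0,"rx":0,"ry":0,"rz":0},{"grip":1,"x":3,"y":0,"z":0,"rx":0,"ry":0,"rz":0},{"grip":1,"x":3,"y":0,"z":0,"rx":0,"ry":0,"rz":0},{"grip":1,"x":2,"y":0,"z":0,"rx":0,"ry":0,"rz":0},{"grip":1,"x":2,"y":0,"z":0,"rx":0,"ry":0,"rz":0},{"grip":1,"x":1,"y":0,"z":0,"rx":0,"ry":0,"rz":0}]'
python3 - <<'E'
from h import *
C=cams();print(get_state()["contact_force"])
a=C["scene"]["frame"][170:270,255:425,::-1];b=C["top"]["frame"][120:220,240:410,::-1]
cv2.imwrite("pics/p3.png",np.vstack([cv2.resize(i,None,fx=3,fy=3,interpolation=2) for i in(a,b)]))
E
```

```text
time: 4.0
eef_pos: [0.5592, -0.16, 0.2024]
tcp_rot: [0.763, 0.646, -0.0, 0.001]
contact_force: [-0.3, -1.7, 0.9]
opening: 0.002
time: 4.5
eef_pos: [0.5614, -0.1461, 0.202]
tcp_rot: [0.763, 0.646, -0.0, 0.0]
contact_force: [0.5, -1.5, 2.2]
opening: 0.005
[ 0.92307503 -0.75018623 -0.21769077]
```

View pics/p3.png

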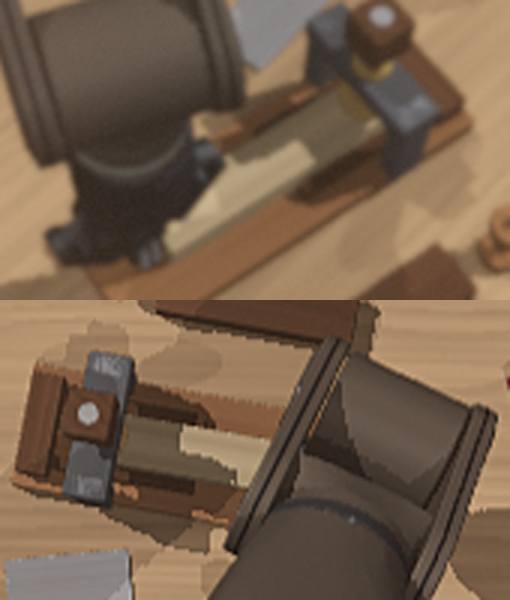

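```bash
python3 -m jog '[{"grip":1,"x":2,"y":0,"z":0,"rx":0,"ry":0,"rz":0},{"grip":1,"x":2,"y":0,"z":0,"rx":0,"ry":0,"rz":0},{"grip":1,"x":2,"y":0,"z":0,"rx":0,"ry":0,"rz":0},{"grip":1,"x":2,"y":0,"z":0,"rx":0,"ry":0,"rz":0},{"grip":1,"x":1,"y":0,"z":0,"rx":0,"ry":0,"rz":0},{"grip":1,"x":1,"y":0,"z":0,"rx":0,"ry":0,"rz":0}]'
python3 -m jog '[{"grip":1,"x":1,"y":0,"z":0,"rx":0,"ry":0,"rz":0},{"grip":1,"x":1,"y":0,"z":0,"rx":0,"ry":0,"rz":0}]'
python3 -m jog '[{"grip":1,"x":0.7,"y":0,"z":0,"rx":0,"ry":0,"rz":0},{"grip":1,"x":0.7,"y":0,"z":0,"rx":0,"ry":0,"rz":0}]'
python3 -m jog '[{"grip":1,"x":0.7,"y":0,"z":0,"rx":0,"ry":0,"rz":0},{"grip":1,"x":0.7,"y":0,"z":0,"rx":0,"ry":0,"rz":0}]'
```

```text
time: 5.1
eef_pos: [0.563, -0.1362, 0.2019]
tcp_rot: [0.763, 0.646, -0.0, -0.0]
contact_force: [-0.2, -1.8, 0.5]
opening: -0.001
time: 5.27
eef_pos: [0.5633, -0.1343, 0.2019]
tcp_rot: [0.763, 0.646, -0.0, -0.0]
contact_force: [-1.2, -1.1, -0.0]
opening: -0.002
time: 5.43
eef_pos: [0.5635, -0.133, 0.2019]
tcp_rot: [0.763, 0.646, -0.0, -0.0]
contact_force: [-0.1, -1.8, 0.1]
opening: -0.001
time: 5.6
eef_pos: [0.5638, -0.1316, 0.2019]
tcp_rot: [0.763, 0.646, -0.0, -0.0]
contact_force: [-0.3, -0.4, 0.3]
opening: -0.002
```

```bash
for i in 1; do :; done
python3 -m jog '[{"grip":1,"x":0.7,"y":0,"z":0,"rx":0,"ry":0,"rz":0},{"grip":1,"x":0.7,"y":0,"z":0,"rx":0,"ry":0,"rz":0}]'
python3 -m jog '[{"grip":1,"x":0.5,"y":0,"z":0,"rx":0,"ry":0,"rz":0},{"grip":1,"x":0.5,"y":0,"z":0,"rx":0,"ry":0,"rz":0}]'
```

```text
time: 5.77
eef_pos: [0.564, -0.1302, 0.2019]
tcp_rot: [0.763, 0.646, -0.0, -0.0]
contact_force: [-0.6, -1.5, -0.4]
opening: -0.001
time: 5.93
eef_pos: [0.5641, -0.1293, 0.2019]
tcp_rot: [0.763, 0.646, -0.0, -0.0]
contact_force: [0.7, -1.1, -0.2]
opening: 0.004
```

```bash
python3 -m jog '[{"grip":1,"x":0.5,"y":0,"z":0,"rx":0,"ry":0,"rz":0},{"grip":1,"x":0.5,"y":0,"z":0,"rx":0,"ry":0,"rz":0}]'
python3 - <<'E'
from h import *
C=cams();print(get_state()["contact_force"])
a=C["scene"]["frame"][170:270,255:425,::-1];b=C["top"]["frame"][120:220,240:410,::-1]
cv2.imwrite("pics/p4.png",np.vstack([cv2.resize(i,None,fx=3,fy=3,interpolation=2) for i in(a,b)]))
E
```

```text
time: 6.1
eef_pos: [0.5643, -0.1283, 0.2019]
tcp_rot: [0.763, 0.646, -0.0, -0.0]
contact_force: [-1.0, -0.6, 0.2]
opening: -0.004
[ 1.2047416  -0.03118927 -0.45547838]
```

View pics/p4.png

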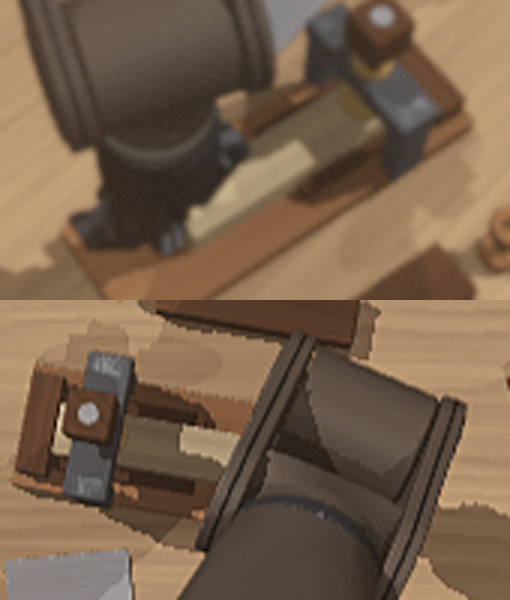

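```bash
python3 - <<'E'
from h import *
C=cams()
b=C["top"]["frame"][128:188,244:284,::-1]
cv2.imwrite("pics/p5.png",cv2.resize(b,None,fx=10,fy=10,interpolation=0))
E
```

```text
(no output)
```

View pics/p5.png

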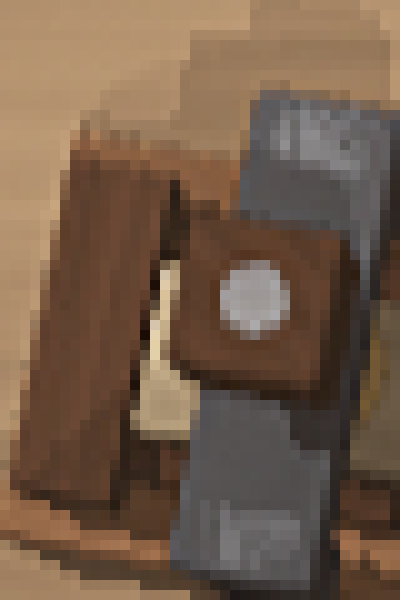

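```bash
python3 -m jog '[{"grip":1,"x":0.4,"y":0,"z":0,"rx":0,"ry":0,"rz":0},{"grip":1,"x":0.4,"y":0,"z":0,"rx":0,"ry":0,"rz":0}]'
python3 -m jog '[{"grip":1,"x":0.4,"y":0,"z":0,"rx":0,"ry":0,"rz":0},{"grip":1,"x":0.4,"y":0,"z":0,"rx":0,"ry":0,"rz":0}]'
```

```text
time: 6.47
eef_pos: [0.5645, -0.1276, 0.202]
tcp_rot: [0.763, 0.646, -0.0, 0.0]
contact_force: [-0.0, -0.5, -0.4]
opening: 0.002
time: 6.63
eef_pos: [0.5646, -0.1269, 0.2019]
tcp_rot: [0.763, 0.646, -0.0, 0.0]
contact_force: [-1.1, -2.4, -0.3]
opening: 0.0
```

```bash
python3 -m jog '[{"grip":1,"x":0.4,"y":0,"z":0,"rx":0,"ry":0,"rz":0},{"grip":1,"x":0.3,"y":0,"z":0,"rx":0,"ry":0,"rz":0}]'
```

```text
time: 6.8
eef_pos: [0.5647, -0.1266, 0.202]
tcp_rot: [0.763, 0.646, -0.001, 0.001]
contact_force: [-1.7, -4.6, -0.7]
opening: 0.002
```

```bash
python3 -m jog '[{"grip":1,"x":0.3,"y":0,"z":0,"rx":0,"ry":0,"rz":0},{"grip":1,"x":0.3,"y":0,"z":0,"rx":0,"ry":0,"rz":0}]'
```

```text
time: 6.97
eef_pos: [0.5648, -0.1264, 0.2021]
tcp_rot: [0.763, 0.646, -0.001, 0.001]
contact_force: [-2.0, -7.0, -1.1]
opening: 0.0
```

```bash
python3 -m jog '[{"grip":1,"x":0.3,"y":0,"z":0,"rx":0,"ry":0,"rz":0},{"grip":1,"x":0.3,"y":0,"z":0,"rx":0,"ry":0,"rz":0}]'
```

```text
time: 7.13
eef_pos: [0.5649, -0.1262, 0.2022]
tcp_rot: [0.763, 0.646, -0.001, 0.001]
contact_force: [-1.8, -9.8, -0.8]
opening: 0.001
```

```bash
python3 -m jog '[{"grip":1,"x":-3,"y":0,"z":0,"rx":0,"ry":0,"rz":0},{"grip":1,"x":-8,"y":0,"z":0,"rx":0,"ry":0,"rz":0},{"grip":1,"x":-8,"y":0,"z":-10,"rx":0,"ry":0,"rz":0},{"grip":1,"x":0,"y":0,"z":-25,"rx":0,"ry":0,"rz":0},{"grip":1,"x":0,"y":0,"z":-30,"rx":0,"ry":0,"rz":0},{"grip":0,"x":0,"y":0,"z":-30,"rx":0,"ry":0,"rz":0},{"grip":0,"x":0,"y":0,"z":-30,"rx":0,"ry":0,"rz":0},{"grip":0,"x":0,"y":0,"z":-30,"rx":0,"ry":0,"rz":0}]'
python3 -m jog '[{"grip":0,"x":0,"y":0,"z":-10,"rx":0,"ry":0,"rz":0},{"grip":0,"x":0,"y":-5,"z":0,"rx":0,"ry":0,"rz":0},{"grip":0,"x":0,"y":0,"z":0,"rx":0,"ry":0,"rz":0}]'
python3 - <<'E'
from h import *
C=cams()
b=C["top"]["frame"][128:188,244:304,::-1]
cv2.imwrite("pics/p6.png",cv2.resize(b,None,fx=10,fy=10,interpolation=0))
a=C["scene"]["frame"][160:270,265:425,::-1]
cv2.imwrite("pics/p7.png",cv2.resize(a,None,fx=5,fy=5,interpolation=2))
E
```

```text
time: 7.8
eef_pos: [0.5615, -0.1439, 0.3593]
tcp_rot: [0.763, 0.646, 0.001, 0.0]
contact_force: [0.6, -0.5, 0.8]
opening: 0.416
time: 8.05
eef_pos: [0.5561, -0.1427, 0.3669]
tcp_rot: [0.763, 0.646, 0.0, -0.0]
contact_force: [-0.7, 0.6, -1.0]
opening: 0.844
```

View pics/p6.png

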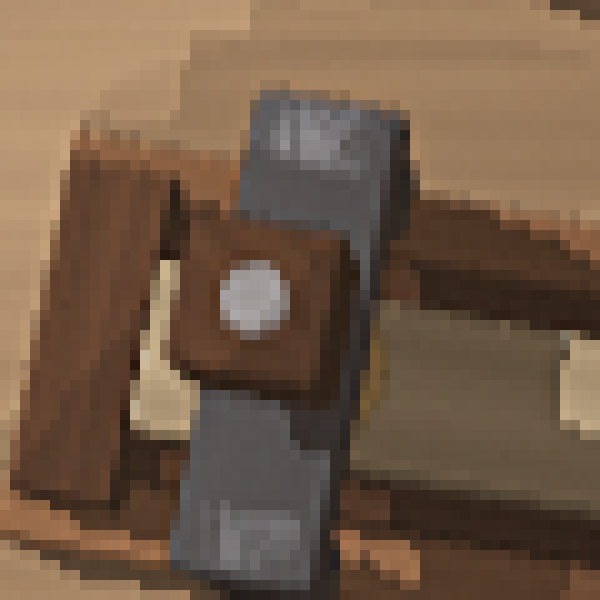

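View pics/p7.png

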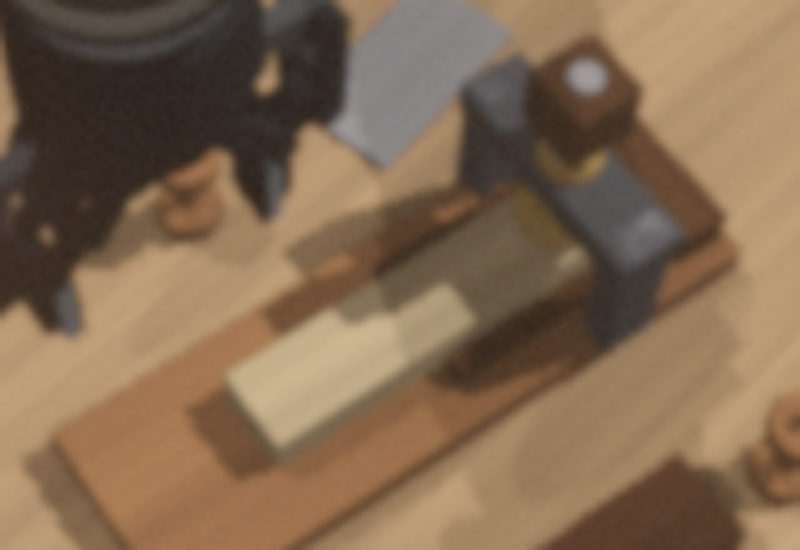

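```bash
python3 - <<'E'
from h import *
C=cams();s=C["scene"];np.set_printoptions(precision=4,suppress=True)
P=[plane(s,(p[0]/5+264.6,p[1]/5+159.6),.044) for p in[(228,380),(283,455)]];m=np.mean(P,0)
u=np.array([np.cos(np.radians(80.5)),np.sin(np.radians(80.5))])
c=np.array([.5769,-.0363]);print(P,m,(m[:2]-c)@u-.02, (m[:2]-c)@[-u[1],u[0]])
t=C["top"]
g=C["top"]["frame"].astype(int)
def disc(f):
    f=f.astype(int);m=((f.min(2)>110)&(f.max(2)-f.min(2)<25)).astype(np.uint8)
    n,l,st,ce=cv2.connectedComponentsWithStats(m);return [(st[i,4],ce[i]) for i in range(1,n) if st[i,4]>15]
print(disc(t["frame"][128:188,244:304]),disc(s["frame"][160:200,360:400]))
E
```

```text
[array([ 0.5477, -0.109 ,  0.044 ]), array([ 0.5879, -0.1157,  0.044 ])] [ 0.5678 -0.1123  0.044 ] -0.09649617215998561 -0.003558878215269047
[(np.int32(31), array([30.6774, 12.9355])), (np.int32(37), array([24.8108, 29.2432]))] [(np.int32(49), array([2.    , 7.3061])), (np.int32(36), array([21.9167, 14.7778]))]
```

```bash
python3 - <<'E'
from h import *
C=cams();t,s=C["top"],C["scene"];a=(268.81,157.24);b=(381.92,174.78)
p,e=tri(t,a,s,b);print(p,e,plane(t,a,.1565),plane(s,b,.1565))
x=get_state()["eef_pos"];ps=np.radians(83.0)
q=2*np.arctan2(.646,.763);u=np.array([np.cos(q),np.sin(q)]);v=np.array([u[1],-u[0]])
d=p[:2]-x[:2];print(np.degrees(q),"tool x,y,mm",d@u*1e3,d@v*1e3,x)
E
```

```text
[0.590183   0.04457584 0.15681199] 0.0009316580448459425 [0.58991178 0.04426264 0.1565    ] [0.59034124 0.045152   0.1565    ]
80.5063705262515 tool x,y,mm 190.29553738739043 2.2476961111667637 [ 0.55657914 -0.14274267  0.3650574 ]
```

```bash
python3 -m jog '[{"grip":0,"x":15,"y":2,"z":0,"rx":0,"ry":0,"rz":0},{"grip":0,"x":28,"y":0,"z":0,"rx":0,"ry":0,"rz":0},{"grip":0,"x":30,"y":0,"z":0,"rx":0,"ry":0,"rz":0},{"grip":0,"x":30,"y":0,"z":0,"rx":0,"ry":0,"rz":0},{"grip":0,"x":30,"y":0,"z":0,"rx":0,"ry":0,"rz":0},{"grip":0,"x":30,"y":0,"z":0,"rx":0,"ry":0,"rz":0},{"grip":0,"x":20,"y":0,"z":0,"rx":0,"ry":0,"rz":0},{"grip":0,"x":7.5,"y":0,"z":0,"rx":0,"ry":0,"rz":0}]'
python3 -m jog '[{"grip":0,"x":0,"y":0,"z":0,"rx":0,"ry":0,"rz":-2.5},{"grip":0,"x":0,"y":0,"z":0,"rx":0,"ry":0,"rz":0},{"grip":0,"x":0,"y":0,"z":0,"rx":0,"ry":0,"rz":0}]'
python3 - <<'E'
from h import *
s=get_state();print(s["eef_pos"],s["tcp_rot"],s["qpos"])
C=cams()
a=C["scene"]["frame"][130:250,320:460,::-1];b=C["top"]["frame"][128:188,244:304,::-1]
cv2.imwrite("pics/p8.png",cv2.resize(a,None,fx=5,fy=5,interpolation=2))
E
```

```text
time: 9.02
eef_pos: [0.5904, 0.0473, 0.366]
tcp_rot: [0.762, 0.647, -0.0, -0.001]
contact_force: [-0.3, 0.3, 0.0]
opening: 0.999
time: 9.27
eef_pos: [0.5904, 0.0442, 0.3664]
tcp_rot: [0.75, 0.662, -0.0, -0.0]
contact_force: [0.0, -0.5, -0.5]
opening: 1.004
[0.59035198 0.04424177 0.36640623] [ 7.49508447e-01  6.61994594e-01 -4.40713900e-04 -2.26674645e-04] [-9.64280803e-02  1.39788281e-01  1.82093440e+00 -3.62133698e-04
  1.18180282e+00 -1.54324449e+00]
```

View pics/p8.png

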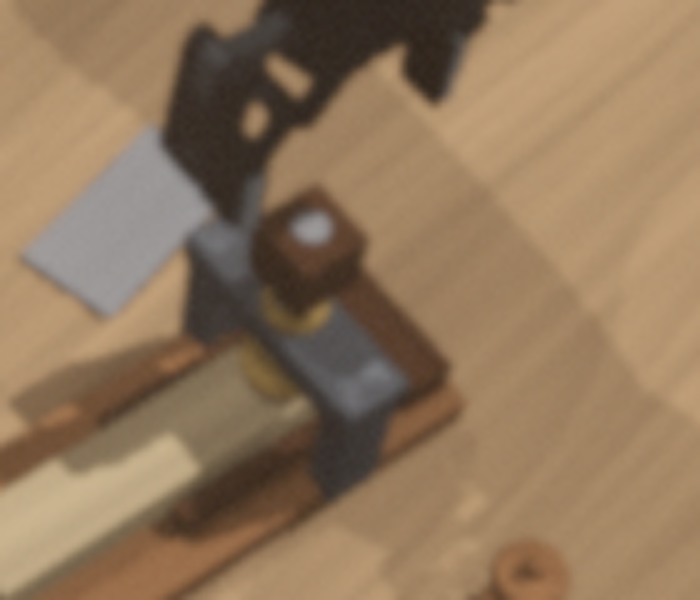

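```bash
python3 -m jog '[{"grip":0,"x":0.5,"y":0,"z":12,"rx":0,"ry":0,"rz":0},{"grip":0,"x":0,"y":0,"z":18,"rx":0,"ry":0,"rz":0},{"grip":0,"x":0,"y":0,"z":18,"rx":0,"ry":0,"rz":0},{"grip":0,"x":0,"y":0,"z":15,"rx":0,"ry":0,"rz":0},{"grip":0,"x":0,"y":0,"z":10,"rx":0,"ry":0,"rz":0},{"grip":0,"x":0,"y":0,"z":0,"rx":0,"ry":0,"rz":0}]'
python3 - <<'E'
from h import *
s=get_state();print(s["eef_pos"],s["contact_force"],s["wrist_torque"])
C=cams()
a=C["scene"]["frame"][130:250,320:460,::-1]
cv2.imwrite("pics/p9.png",cv2.resize(a,None,fx=5,fy=5,interpolation=2))
E
```

```text
time: 9.87
eef_pos: [0.5893, 0.0449, 0.2903]
tcp_rot: [0.749, 0.662, -0.002, -0.002]
contact_force: [-0.9, -0.1, 0.9]
opening: 1.0
[0.58925058 0.04487748 0.29027455] [-0.87289358 -0.1411623   0.94756656] [ 0.0281371  -0.04025447  0.02295826]
```

View pics/p9.png

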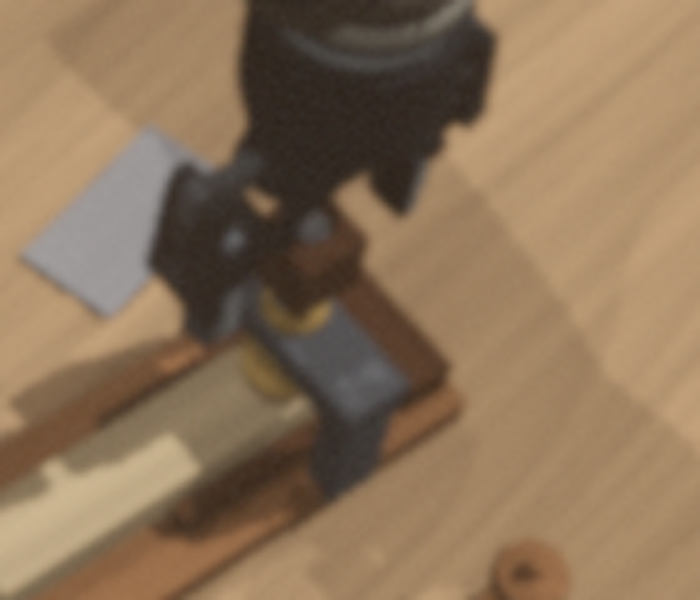

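```bash
python3 -m jog '[{"grip":0.35,"x":0,"y":0,"z":0,"rx":0,"ry":0,"rz":0},{"grip":0.45,"x":0,"y":0,"z":0,"rx":0,"ry":0,"rz":0},{"grip":0.5,"x":0,"y":0,"z":0,"rx":0,"ry":0,"rz":0},{"grip":0.55,"x":0,"y":0,"z":0,"rx":0,"ry":0,"rz":0},{"grip":0.6,"x":0,"y":0,"z":0,"rx":0,"ry":0,"rz":0},{"grip":0.65,"x":0,"y":0,"z":0,"rx":0,"ry":0,"rz":0},{"grip":0.8,"x":0,"y":0,"z":0,"rx":0,"ry":0,"rz":0}]' 25
python3 -c "
from h import *
s=get_state();print(s['eef_pos'],s['contact_force'],s['wrist_torque'],s['opening'])"
```

```text
time: 10.55
eef_pos: [0.5907, 0.0449, 0.2949]
tcp_rot: [0.749, 0.662, 0.0, 0.001]
contact_force: [-0.4, -2.4, 2.8]
opening: 0.394
[0.59068573 0.04491468 0.29488841] [-0.36962685 -2.41846429  2.77369536] [-0.32725461  0.17511613 -0.02728913] 0.39441353090586145
```

```bash
python3 -m jog '[{"grip":0.8,"x":0,"y":0,"z":0,"rx":0,"ry":0,"rz":0},{"grip":0.9,"x":0,"y":0,"z":0,"rx":0,"ry":0,"rz":0},{"grip":0.9,"x":0,"y":0,"z":0,"rx":0,"ry":0,"rz":0}]' 80
python3 -c "
from h import *
s=get_state();print(s['eef_pos'],s['contact_force'],s['wrist_torque'],s['opening'])"
python3 -m jog '[{"grip":0.9,"x":0,"y":0,"z":0.05,"rx":0,"ry":0,"rz":1.5},{"grip":0.9,"x":0,"y":0,"z":0.1,"rx":0,"ry":0,"rz":3},{"grip":0.9,"x":0,"y":0,"z":0.1,"rx":0,"ry":0,"rz":3},{"grip":0.9,"x":0,"y":0,"z":0.1,"rx":0,"ry":0,"rz":3}]'
python3 -c "
from h import *
s=get_state();print(s['eef_pos'],s['contact_force'],s['wrist_torque'],s['opening'],s['qpos'][5])"
```

```text
time: 10.8
eef_pos: [0.5907, 0.0449, 0.2951]
tcp_rot: [0.749, 0.662, 0.0, 0.001]
contact_force: [-0.7, -2.8, 6.5]
opening: 0.391
[0.59073017 0.04493768 0.29506483] [-0.74399818 -2.75661656  6.46020733] [-0.42301723  0.27451016 -0.06216636] 0.3907081224478867
time: 11.13
eef_pos: [0.5907, 0.0449, 0.2949]
tcp_rot: [0.807, 0.591, -0.0, 0.001]
contact_force: [-2.1, -3.3, 6.5]
opening: 0.39
[0.59072527 0.04490605 0.29485887] [-2.11997865 -3.27594113  6.48206173] [-0.42467217  0.35935033  0.25880953] 0.3895728722866126 -1.3585796888893251
```

```bash
cat > w.py <<'E'
from h import *
s=get_state();q=s['tcp_rot'];print("yaw %.2f t%.2f q1-q6 F"%(np.degrees(2*np.arctan2(q[1],q[0])),s['time']),np.round(s['contact_force'],1),"M",np.round(s['wrist_torque'],3),"z %.4f"%s['eef_pos'][2])
E
J='python3 -m jog'
for i in 1; do
python3 -m jog '[{"grip":0.9,"x":0,"y":0,"z":0.07,"rx":0,"ry":0,"rz":2},{"grip":0.9,"x":0,"y":0,"z":0.07,"rx":0,"ry":0,"rz":2}]' >/dev/null; python3 w.py
python3 -m jog '[{"grip":0.9,"x":0,"y":0,"z":0.07,"rx":0,"ry":0,"rz":2},{"grip":0.9,"x":0,"y":0,"z":0.07,"rx":0,"ry":0,"rz":2}]' >/dev/null; python3 w.py
python3 -m jog '[{"grip":0.9,"x":0,"y":0,"z":0.07,"rx":0,"ry":0,"rz":2},{"grip":0.9,"x":0,"y":0,"z":0.07,"rx":0,"ry":0,"rz":2}]' >/dev/null; python3 w.py
python3 -m jog '[{"grip":0.9,"x":0,"y":0,"z":0.07,"rx":0,"ry":0,"rz":2},{"grip":0.9,"x":0,"y":0,"z":0.07,"rx":0,"ry":0,"rz":2}]' >/dev/null; python3 w.py
done
```

```text
yaw 68.50 t11.30 q1-q6 F [-1.3 -4.7  6. ] M [-0.485  0.336  0.305] z 0.2947
yaw 64.50 t11.47 q1-q6 F [-2.3 -3.8  6.8] M [-0.467  0.406  0.326] z 0.2946
yaw 60.50 t11.63 q1-q6 F [-2.2 -3.3  5.8] M [-0.532  0.383  0.323] z 0.2945
yaw 56.51 t11.80 q1-q6 F [-2.5 -4.3  7.3] M [-0.614  0.41   0.283] z 0.2943
```

```bash

python3 -m jog '[{"grip":0.9,"x":0,"y":0,"z":0.07,"rx":0,"ry":0,"rz":2},{"grip":0.9,"x":0,"y":0,"z":0.07,"rx":0,"ry":0,"rz":2}]' >/dev/null; python3 w.py
python3 -m jog '[{"grip":0.9,"x":0,"y":0,"z":0.07,"rx":0,"ry":0,"rz":2},{"grip":0.9,"x":0,"y":0,"z":0.07,"rx":0,"ry":0,"rz":2}]' >/dev/null; python3 w.py
python3 -m jog '[{"grip":0.9,"x":0,"y":0,"z":0.07,"rx":0,"ry":0,"rz":2},{"grip":0.9,"x":0,"y":0,"z":0.07,"rx":0,"ry":0,"rz":2}]' >/dev/null; python3 w.py
python3 -m jog '[{"grip":0.9,"x":0,"y":0,"z":0.07,"rx":0,"ry":0,"rz":2},{"grip":0.9,"x":0,"y":0,"z":0.07,"rx":0,"ry":0,"rz":2}]' >/dev/null; python3 w.py
```

```text
yaw 52.50 t11.97 q1-q6 F [-2.8 -4.7  6.5] M [-0.582  0.476  0.297] z 0.2942
yaw 48.51 t12.13 q1-q6 F [-2.6 -3.9  7.3] M [-0.599  0.518  0.285] z 0.2940
yaw 44.51 t12.30 q1-q6 F [-2.8 -5.1  7.5] M [-0.651  0.517  0.333] z 0.2939
yaw 40.51 t12.47 q1-q6 F [-4.4 -5.2  7. ] M [-0.683  0.489  0.266] z 0.2938
```

```bash

python3 -m jog '[{"grip":0.9,"x":0,"y":0,"z":0.07,"rx":0,"ry":0,"rz":2},{"grip":0.9,"x":0,"y":0,"z":0.07,"rx":0,"ry":0,"rz":2}]' >/dev/null; python3 w.py
python3 -m jog '[{"grip":0.9,"x":0,"y":0,"z":0.07,"rx":0,"ry":0,"rz":2},{"grip":0.9,"x":0,"y":0,"z":0.07,"rx":0,"ry":0,"rz":2}]' >/dev/null; python3 w.py
python3 -m jog '[{"grip":0.9,"x":0,"y":0,"z":0.07,"rx":0,"ry":0,"rz":2},{"grip":0.9,"x":0,"y":0,"z":0.07,"rx":0,"ry":0,"rz":2}]' >/dev/null; python3 w.py
python3 -m jog '[{"grip":0.9,"x":0,"y":0,"z":0.07,"rx":0,"ry":0,"rz":2},{"grip":0.9,"x":0,"y":0,"z":0.07,"rx":0,"ry":0,"rz":2}]' >/dev/null; python3 w.py
```

```text
yaw 36.51 t12.63 q1-q6 F [-2.6 -5.   7.6] M [-0.641  0.56   0.291] z 0.2936
yaw 32.51 t12.80 q1-q6 F [-4.6 -5.1  7.5] M [-0.682  0.589  0.325] z 0.2935
yaw 28.51 t12.97 q1-q6 F [-3.5 -5.5  8.7] M [-0.693  0.621  0.336] z 0.2933
yaw 24.51 t13.13 q1-q6 F [-4.6 -5.7  7.3] M [-0.712  0.721  0.308] z 0.2932
```

```bash

python3 -m jog '[{"grip":0.9,"x":0,"y":0,"z":0.07,"rx":0,"ry":0,"rz":2},{"grip":0.9,"x":0,"y":0,"z":0.07,"rx":0,"ry":0,"rz":2}]' >/dev/null; python3 w.py
python3 -m jog '[{"grip":0.9,"x":0,"y":0,"z":0.07,"rx":0,"ry":0,"rz":2},{"grip":0.9,"x":0,"y":0,"z":0.07,"rx":0,"ry":0,"rz":2}]' >/dev/null; python3 w.py
python3 -m jog '[{"grip":0.9,"x":0,"y":0,"z":0.07,"rx":0,"ry":0,"rz":2},{"grip":0.9,"x":0,"y":0,"z":0.07,"rx":0,"ry":0,"rz":2}]' >/dev/null; python3 w.py
python3 -m jog '[{"grip":0.9,"x":0,"y":0,"z":0.07,"rx":0,"ry":0,"rz":2},{"grip":0.9,"x":0,"y":0,"z":0.07,"rx":0,"ry":0,"rz":2}]' >/dev/null; python3 w.py
```

```text
yaw 20.51 t13.30 q1-q6 F [-4.7 -5.1  8.6] M [-0.76   0.681  0.315] z 0.2930
yaw 16.51 t13.47 q1-q6 F [-6.  -5.3  7.5] M [-0.786  0.74   0.292] z 0.2929
yaw 12.52 t13.63 q1-q6 F [-5.7 -5.1  8.9] M [-0.694  0.792  0.345] z 0.2927
yaw 8.52 t13.80 q1-q6 F [-5.8 -6.8  8.4] M [-0.781  0.804  0.311] z 0.2926
```

```bash

python3 -m jog '[{"grip":0.9,"x":0,"y":0,"z":0.07,"rx":0,"ry":0,"rz":2},{"grip":0.9,"x":0,"y":0,"z":0.07,"rx":0,"ry":0,"rz":2}]' >/dev/null; python3 w.py
python3 -m jog '[{"grip":0.9,"x":0,"y":0,"z":0.07,"rx":0,"ry":0,"rz":2},{"grip":0.9,"x":0,"y":0,"z":0.07,"rx":0,"ry":0,"rz":2}]' >/dev/null; python3 w.py
python3 -m jog '[{"grip":0.9,"x":0,"y":0,"z":0.07,"rx":0,"ry":0,"rz":2},{"grip":0.9,"x":0,"y":0,"z":0.07,"rx":0,"ry":0,"rz":2}]' >/dev/null; python3 w.py
```

```text
yaw 4.52 t13.97 q1-q6 F [-5.5 -5.7  8.9] M [-0.782  0.901  0.284] z 0.2925
yaw 0.52 t14.13 q1-q6 F [-6.9 -5.7  8.7] M [-0.828  0.837  0.286] z 0.2923
yaw -3.48 t14.30 q1-q6 F [-7.2 -6.5  9.4] M [-0.813  0.881  0.308] z 0.2922
```

```bash

python3 -m jog '[{"grip":0.9,"x":0,"y":0,"z":0.07,"rx":0,"ry":0,"rz":2},{"grip":0.9,"x":0,"y":0,"z":0.07,"rx":0,"ry":0,"rz":2}]' >/dev/null; python3 w.py
python3 -m jog '[{"grip":0.9,"x":0,"y":0,"z":0.07,"rx":0,"ry":0,"rz":2},{"grip":0.9,"x":0,"y":0,"z":0.07,"rx":0,"ry":0,"rz":2}]' >/dev/null; python3 w.py
python3 -m jog '[{"grip":0.9,"x":0,"y":0,"z":0.07,"rx":0,"ry":0,"rz":2},{"grip":0.9,"x":0,"y":0,"z":0.07,"rx":0,"ry":0,"rz":2}]' >/dev/null; python3 w.py
python3 -m jog '[{"grip":0.9,"x":0,"y":0,"z":0.07,"rx":0,"ry":0,"rz":2},{"grip":0.9,"x":0,"y":0,"z":0.07,"rx":0,"ry":0,"rz":2}]' >/dev/null; python3 w.py
```

```text
yaw -7.48 t14.47 q1-q6 F [-7.5 -6.   9.4] M [-0.779  1.003  0.266] z 0.2921
yaw -11.48 t14.63 q1-q6 F [-7.5 -5.4  9.5] M [-0.743  0.957  0.336] z 0.2919
yaw -15.48 t14.80 q1-q6 F [-7.4 -5.6  9.4] M [-0.769  0.991  0.252] z 0.2918
yaw -19.47 t14.97 q1-q6 F [-9.1 -5.5  9.5] M [-0.75   1.069  0.296] z 0.2916
```

```bash

python3 -m jog '[{"grip":0.9,"x":0,"y":0,"z":0.07,"rx":0,"ry":0,"rz":2},{"grip":0.9,"x":0,"y":0,"z":0.07,"rx":0,"ry":0,"rz":2}]' >/dev/null; python3 w.py
python3 -m jog '[{"grip":0.9,"x":0,"y":0,"z":0.07,"rx":0,"ry":0,"rz":2},{"grip":0.9,"x":0,"y":0,"z":0.07,"rx":0,"ry":0,"rz":2}]' >/dev/null; python3 w.py
python3 -m jog '[{"grip":0.9,"x":0,"y":0,"z":0.07,"rx":0,"ry":0,"rz":2},{"grip":0.9,"x":0,"y":0,"z":0.07,"rx":0,"ry":0,"rz":2}]' >/dev/null; python3 w.py
```

```text
yaw -23.47 t15.13 q1-q6 F [-7.4 -5.1  9.5] M [-0.698  1.03   0.279] z 0.2915
yaw -27.47 t15.30 q1-q6 F [-8.5 -5.4 10.1] M [-0.821  1.116  0.323] z 0.2914
yaw -31.46 t15.47 q1-q6 F [-9.  -5.6 10.9] M [-0.777  1.197  0.329] z 0.2913
```

```bash

python3 -m jog '[{"grip":0.9,"x":0,"y":0,"z":0.07,"rx":0,"ry":0,"rz":2},{"grip":0.9,"x":0,"y":0,"z":0.07,"rx":0,"ry":0,"rz":2}]' >/dev/null; python3 w.py
python3 -m jog '[{"grip":0.9,"x":0,"y":0,"z":0.07,"rx":0,"ry":0,"rz":2},{"grip":0.9,"x":0,"y":0,"z":0.07,"rx":0,"ry":0,"rz":2}]' >/dev/null; python3 w.py
python3 -m jog '[{"grip":0.9,"x":0,"y":0,"z":0.07,"rx":0,"ry":0,"rz":2},{"grip":0.9,"x":0,"y":0,"z":0.07,"rx":0,"ry":0,"rz":2}]' >/dev/null; python3 w.py
python3 -m jog '[{"grip":0.9,"x":0,"y":0,"z":0.07,"rx":0,"ry":0,"rz":2},{"grip":0.9,"x":0,"y":0,"z":0.07,"rx":0,"ry":0,"rz":2}]' >/dev/null; python3 w.py
```

```text
yaw -35.46 t15.63 q1-q6 F [-9.4 -5.6 10.8] M [-0.731  1.198  0.351] z 0.2912
yaw -39.45 t15.80 q1-q6 F [-9.2 -5.1 11.8] M [-0.648  1.244  0.409] z 0.2911
yaw -43.45 t15.97 q1-q6 F [-10.6  -4.4  12.1] M [-0.679  1.295  0.38 ] z 0.2910
yaw -47.44 t16.13 q1-q6 F [-10.4  -4.5  11.9] M [-0.619  1.39   0.473] z 0.2909
```

```bash

python3 -m jog '[{"grip":0.9,"x":0,"y":0,"z":0.07,"rx":0,"ry":0,"rz":2}]' >/dev/null; python3 w.py
python3 -m jog '[{"grip":0.9,"x":0,"y":0,"z":0.07,"rx":0,"ry":0,"rz":2}]' >/dev/null; python3 w.py
python3 -m jog '[{"grip":0.9,"x":0,"y":0,"z":0.07,"rx":0,"ry":0,"rz":2}]' >/dev/null; python3 w.py
python3 -m jog '[{"grip":0.9,"x":0,"y":0,"z":0.07,"rx":0,"ry":0,"rz":2}]' >/dev/null; python3 w.py
python3 -m jog '[{"grip":0.9,"x":0,"y":0,"z":0.07,"rx":0,"ry":0,"rz":2}]' >/dev/null; python3 w.py
```

```text
yaw -49.44 t16.22 q1-q6 F [-10.6  -4.8  12.7] M [-0.643  1.402  0.457] z 0.2909
yaw -51.43 t16.30 q1-q6 F [-10.2  -4.4  12. ] M [-0.614  1.4    0.434] z 0.2908
yaw -53.44 t16.38 q1-q6 F [-10.4  -5.   13. ] M [-0.559  1.443  0.433] z 0.2907
yaw -55.43 t16.47 q1-q6 F [-10.6  -3.9  13.2] M [-0.589  1.418  0.465] z 0.2907
yaw -57.43 t16.55 q1-q6 F [-11.6  -4.3  12. ] M [-0.583  1.475  0.407] z 0.2907
```

```bash
python3 - <<'E'
import numpy as np
from scipy.optimize import curve_fit
y=[-x for x in[68.5,64.5,60.5,56.5,52.5,48.5,44.5,40.5,36.5,32.5,28.5,24.5,20.5,16.5,12.5,8.5,4.5,.5,-3.5,-7.5,-11.5,-15.5,-19.5,-23.5,-27.5,-31.5,-35.5,-39.5,-43.5,-47.4,-49.4,-51.4,-53.4,-55.4,-57.4]]
m=[.305,.326,.323,.283,.297,.285,.333,.266,.291,.325,.336,.308,.315,.292,.345,.311,.284,.286,.308,.266,.336,.252,.296,.279,.323,.329,.351,.409,.38,.473,.457,.434,.433,.465,.407]
y,m=np.array(y),np.array(m)
f=lambda x,a,b,s:a+s*np.maximum(x-b,0)
p,c=curve_fit(f,y,m,[.3,25,.0045]);print(p,np.sqrt(np.diag(c)))
for s in(.0038,.00445,.0052):
  p,c=curve_fit(lambda x,a,b:f(x,a,b,s),y,m,[.3,25]);print(s,p,np.sqrt(np.diag(c)))
E
```

```text
[3.02738463e-01 2.34999968e+01 4.76108763e-03] [5.62181638e-03 3.54964236e+00 7.15067904e-04]
0.0038 [ 0.30331818 19.02340816] [0.00585526 2.52827882]
0.00445 [ 0.303      22.27584271] [0.00556271 2.13486371]
0.0052 [ 0.302      24.80559449] [0.00547208 1.87709578]
```

```bash

python3 -m jog '[{"grip":0.9,"x":0,"y":0,"z":0.07,"rx":0,"ry":0,"rz":2},{"grip":0.9,"x":0,"y":0,"z":0.07,"rx":0,"ry":0,"rz":2}]'; python3 w.py
python3 -m jog '[{"grip":0.9,"x":0,"y":0,"z":0.07,"rx":0,"ry":0,"rz":2}]' >/dev/null; python3 w.py
python3 -m jog '[{"grip":0.9,"x":0,"y":0,"z":0.07,"rx":0,"ry":0,"rz":2}]' >/dev/null; python3 w.py
python3 -m jog '[{"grip":0.9,"x":0,"y":0,"z":0.07,"rx":0,"ry":0,"rz":2}]' >/dev/null; python3 w.py
```

```text
time: 16.72
eef_pos: [0.5896, 0.0449, 0.2906]
tcp_rot: [0.86, -0.511, -0.002, 0.003]
contact_force: [-10.5, -4.4, 13.0]
opening: 0.388
yaw -61.42 t16.72 q1-q6 F [-10.5  -4.4  13. ] M [-0.553  1.497  0.466] z 0.2906
yaw -63.42 t16.80 q1-q6 F [-11.9  -4.2  13.9] M [-0.47   1.455  0.48 ] z 0.2906
yaw -65.42 t16.88 q1-q6 F [-11.3  -4.2  13.4] M [-0.483  1.6    0.543] z 0.2905
yaw -67.42 t16.97 q1-q6 F [-10.6  -3.2  14.1] M [-0.475  1.548  0.547] z 0.2905
```

```bash

python3 -m jog '[{"grip":0.9,"x":0,"y":0,"z":0,"rx":0,"ry":0,"rz":0},{"grip":0.9,"x":0,"y":0,"z":0,"rx":0,"ry":0,"rz":0}]'>/dev/null; python3 w.py
python3 -m jog '[{"grip":0.55,"x":0,"y":0,"z":0,"rx":0,"ry":0,"rz":0},{"grip":0.4,"x":0,"y":0,"z":0,"rx":0,"ry":0,"rz":0},{"grip":0.2,"x":0,"y":0,"z":0,"rx":0,"ry":0,"rz":0},{"grip":0,"x":0,"y":0,"z":0,"rx":0,"ry":0,"rz":0},{"grip":0,"x":0,"y":0,"z":0,"rx":0,"ry":0,"rz":0},{"grip":0,"x":0,"y":0,"z":0,"rx":0,"ry":0,"rz":0},{"grip":0,"x":0,"y":0,"z":0,"rx":0,"ry":0,"rz":0},{"grip":0,"x":0,"y":0,"z":0,"rx":0,"ry":0,"rz":0}]'; python3 w.py
```

```text
yaw -67.33 t17.13 q1-q6 F [-11.   -3.5  13.5] M [-0.457  1.531  0.468] z 0.2905
time: 17.8
eef_pos: [0.5904, 0.0453, 0.2886]
tcp_rot: [0.831, -0.556, -0.0, -0.0]
contact_force: [-0.1, -0.3, 0.4]
opening: 0.994
yaw -67.52 t17.80 q1-q6 F [-0.1 -0.3  0.4] M [ 0.026 -0.001 -0.037] z 0.2886
```

```bash

python3 -m jog '[{"grip":0,"x":0,"y":0,"z":-8,"rx":0,"ry":0,"rz":0},{"grip":0,"x":0,"y":0,"z":-18,"rx":0,"ry":0,"rz":0},{"grip":0,"x":0,"y":0,"z":-25,"rx":0,"ry":0,"rz":0},{"grip":0,"x":0,"y":0,"z":-25,"rx":0,"ry":0,"rz":0},{"grip":0,"x":0,"y":0,"z":-20,"rx":0,"ry":0,"rz":0},{"grip":0,"x":0,"y":0,"z":-10,"rx":0,"ry":0,"rz":0},{"grip":0,"x":0,"y":0,"z":0,"rx":0,"ry":0,"rz":0}]'; python3 w.py
python3 - <<'E'
from h import *
C=cams()
a=C["scene"]["frame"][150:270,265:425,::-1];b=C["top"]["frame"][80:230,230:390,::-1]
cv2.imwrite("pics/f1.png",cv2.resize(a,None,fx=5,fy=5,interpolation=2))
cv2.imwrite("pics/f2.png",cv2.resize(b,None,fx=4,fy=4,interpolation=2))
E
```

```text
time: 18.38
eef_pos: [0.591, 0.0452, 0.3987]
tcp_rot: [0.831, -0.556, 0.003, -0.002]
contact_force: [-0.4, -0.7, 0.6]
opening: 0.998
yaw -67.52 t18.38 q1-q6 F [-0.4 -0.7  0.6] M [-0.038  0.005 -0.006] z 0.3987
```

View pics/f1.png

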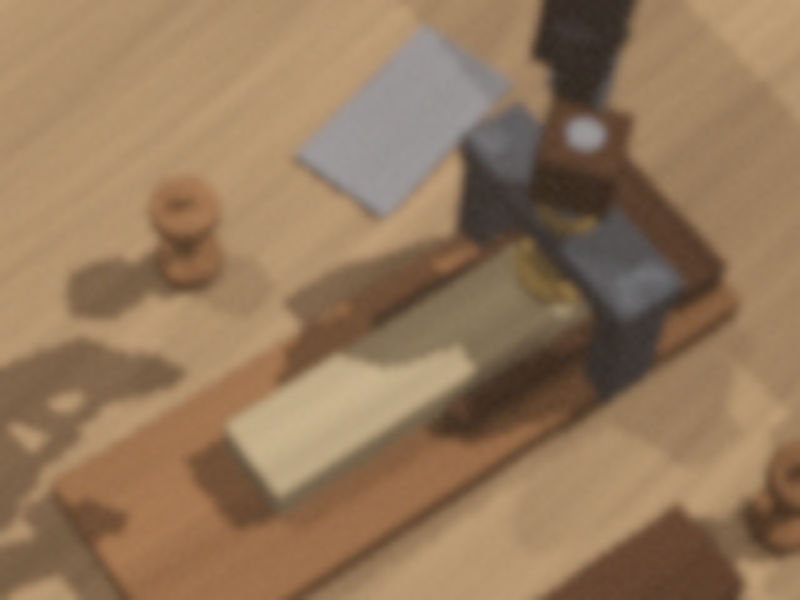

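View pics/f2.png

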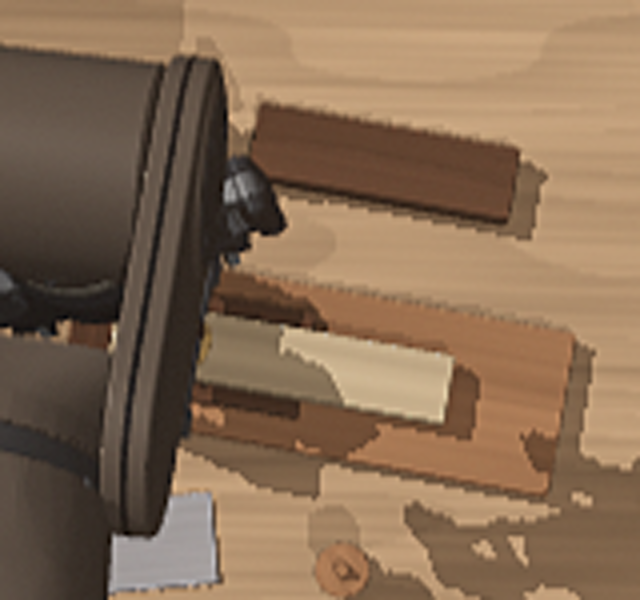

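```bash

python3 -m jog '[{"grip":0,"x":10,"y":0,"z":0,"rx":0,"ry":0,"rz":0},{"grip":0,"x":25,"y":0,"z":-5,"rx":0,"ry":0,"rz":0},{"grip":0,"x":30,"y":0,"z":-5,"rx":0,"ry":0,"rz":0},{"grip":0,"x":30,"y":0,"z":0,"rx":0,"ry":0,"rz":0},{"grip":0,"x":30,"y":0,"z":0,"rx":0,"ry":0,"rz":0},{"grip":0,"x":30,"y":0,"z":0,"rx":0,"ry":0,"rz":0},{"grip":0,"x":15,"y":0,"z":0,"rx":0,"ry":0,"rz":0},{"grip":0,"x":0,"y":0,"z":0,"rx":0,"ry":0,"rz":0}]'
python3 - <<'E'
from h import *
C=cams()
b=C["top"]["frame"][128:188,244:304,::-1]
cv2.imwrite("pics/f3.png",cv2.resize(b,None,fx=10,fy=10,interpolation=0))
E
```

```text
time: 19.15
eef_pos: [0.6559, -0.1153, 0.4024]
tcp_rot: [0.83, -0.557, -0.001, 0.001]
contact_force: [-0.2, 0.1, 0.2]
opening: 0.997
```

View pics/f3.png

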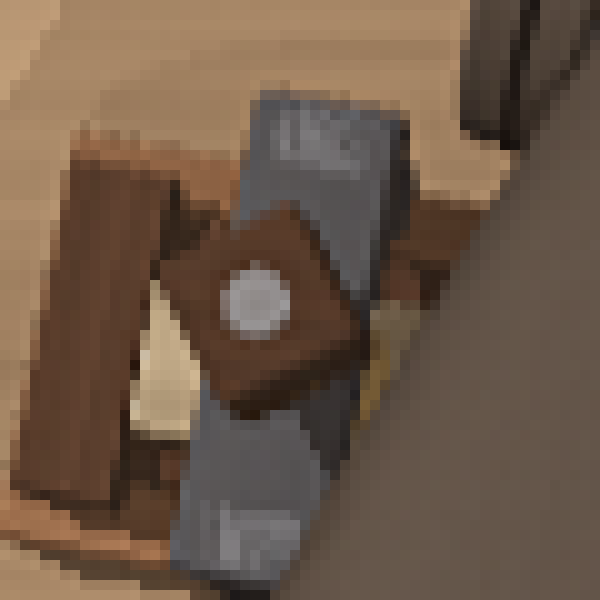

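```bash
python3 -c "
from plant import *
print(sign_off(), get_state()['time'])"
```

```text
the job is handed in; nothing more can be done
the job is handed in; nothing more can be done
```

The blank is against the end stop and clamped, and I handed the job in at about 19 s, well under the 72 s limit.

**What I did**
- I pushed the blank from behind with the closed fingers, ending at about 0.3 to 0.4 mm a step. Sliding took about 1–2 N. The force then climbed to about 10 N with almost no more travel, which I took as contact with the stop.
- I gripped the knob and turned it clockwise about 150° in all. Free turning took about 0.30 N m. A line fit puts the bite at about 106°, with an uncertainty of about 3°.
- I turned about 44° past that, where the torque while turning read 0.54 N m, then opened the fingers, lifted off and moved aside.

**Last checks**
- **Blank position:** the top picture shows its front edge flush with the stop to about a pixel (roughly 2 mm). Its rear end did not shift while I clamped.
- **Clamp:** the foot is down on the blank, and the knob stayed close to where I left it.
- **Bystanders:** the ones I could see in the last pictures were where they started. In the last pictures the arm hid one spool from above; the scene view shows part of it.
- **Robot:** the fingers are clear and the wrist force read about zero.

**Where readings disagreed**
- **Blank length:** the rear end measured about 3.5 mm nearer the stop than the bed outline implied. I put this down to error in the outline, because the knob position was off the same way by about 2 mm, and I relied on the contact force.
- **Final torque:** the last readings were about 0.03 N m above the fitted line, about the size of the reading scatter.

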